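Run a fingertip along the sprung rollers of a checking fixture

TASK

Check that no roller of the checking fixture sticks: with the gripper closed, run the fingertips lightly along the curved row of five sprung rollers, from the rounded end of the plate to the end with the stop block, so that each roller in turn dips about half-way and springs back. Make it one stroke that follows the curve without lifting off between rollers, and push no roller right down to its stop. Then move clear; do not shift or lift the fixture, and leave the V-block, the gauge block and the milled block beside it where they are.

Things in the scene. Friction and masses are not known exactly. Their poses are not given: they have to be found in the camera images.
- fixture: loose checking fixture: aluminium plate 84 x 212 x 18 mm, 2.6 kg, with a curved row of five sprung steel rollers on dark housings (38 mm high, below the rollers' stroke). Origin at its underside, x across the row, y along it. The +y end of the plate is rounded (half circle); across the -y end lies a straight steel stop block, top 34 mm above the granite
- roller_top_1 (a point): highest point of roller 1 (the roller at the rounded end, where the stroke begins) when it stands fully up, 58 mm above the granite; fixed to the fixture, does not sink. Rollers about 38 mm apart, 20 mm in diameter, 16 mm wide, turning freely: a fingertip whose end is 5 mm below this point rides over it along the row
- roller_top_2 (a point): highest point of roller 2 when it stands fully up, 58 mm above the granite; fixed to the fixture, does not sink. Rollers about 38 mm apart, 20 mm in diameter, 16 mm wide, turning freely: a fingertip whose end is 5 mm below this point rides over it along the row
- roller_top_3 (a point): highest point of roller 3 when it stands fully up, 58 mm above the granite; fixed to the fixture, does not sink. Rollers about 38 mm apart, 20 mm in diameter, 16 mm wide, turning freely: a fingertip whose end is 5 mm below this point rides over it along the row
- roller_top_4 (a point): highest point of roller 4 when it stands fully up, 58 mm above the granite; fixed to the fixture, does not sink. Rollers about 38 mm apart, 20 mm in diameter, 16 mm wide, turning freely: a fingertip whose end is 5 mm below this point rides over it along the row
- roller_top_5 (a point): highest point of roller 5 (the roller nearest the stop block, where the stroke finishes) when it stands fully up, 58 mm above the granite; fixed to the fixture, does not sink. Rollers about 38 mm apart, 20 mm in diameter, 16 mm wide, turning freely: a fingertip whose end is 5 mm below this point rides over it along the row
- gap_1 (a point): point on the curve half-way between rollers 1 and 2, at the height of the roller tops
- gap_2 (a point): point on the curve half-way between rollers 2 and 3, at the height of the roller tops
- gap_3 (a point): point on the curve half-way between rollers 3 and 4, at the height of the roller tops
- gap_4 (a point): point on the curve half-way between rollers 4 and 5, at the height of the roller tops
- plunger_1 (a joint): how far roller 1 is pushed down, in m: 0 fully up, 0.010 right down on its stop; spring, 1.4 N to start, 3.2 N half-way, 4.9 N at the stop, comes back up by itself
- plunger_2 (a joint): how far roller 2 is pushed down, in m: 0 fully up, 0.010 right down on its stop; spring, 1.4 N to start, 3.2 N half-way, 4.9 N at the stop, comes back up by itself
- plunger_3 (a joint): how far roller 3 is pushed down, in m: 0 fully up, 0.010 right down on its stop; spring, 1.4 N to start, 3.2 N half-way, 4.9 N at the stop, comes back up by itself
- plunger_4 (a joint): how far roller 4 is pushed down, in m: 0 fully up, 0.010 right down on its stop; spring, 1.4 N to start, 3.2 N half-way, 4.9 N at the stop, comes back up by itself
- plunger_5 (a joint): how far roller 5 is pushed down, in m: 0 fully up, 0.010 right down on its stop; spring, 1.4 N to start, 3.2 N half-way, 4.9 N at the stop, comes back up by itself
- v_block: loose steel V-block (a V-shaped groove across its top), 45 x 44 x 35 mm, standing beside the fixture; bystander; origin at the centre of its underside
- gauge_block_1: loose bright steel gauge block, 35 x 9 x 20 mm, standing beside the fixture; bystander; origin at the centre of its underside
- milled_block: loose milled metal block with two holes in its top, 50 x 16 x 40 mm, standing beside the fixture; bystander; origin at the centre of its underside

How it is judged:
By the outcome, as a careful person would: the job done as asked, in the order asked, and still so for the second after the job is handed in, with the robot touching nothing.
It also fails if it takes over 40 s, if anything falls off the work surface, if the arm or the gripper's body presses on something with over 40 N, if the wrist force passes 120 N, or if a joint passes its speed limit or range.

ROBOT

A 6-joint arm with a two-finger parallel gripper is mounted at the origin on a cart in front of the work surface, level with it; the furniture and walls round the work are solid. World frame = base frame: x ahead of the robot, y to its left, z up, the work surface at z = 0. Lengths are in m, angles in rad, forces in N, time in s.
With the tool pointing down it reaches from about 0.35 to 0.975 m from the base axis. Payload 4.9 kg.
Tool frame: the origin (TCP) lies midway between the tips of the shut fingers; the grasp point (between the pads) lies 19 mm behind it (manip.hold_point_z is the distance from the TCP to the grasp point, in m); z points along the fingers, y is the line along which they close (so a half turn about z gives the same grasp; the last joint's range is limited). The gripper opens to 85 mm and grips with 20 to 120 N. Pads are 22 mm wide; open, the fingers measure 114 mm over their backs; the gripper's body (76 mm by 85 mm) begins 54 mm behind the grasp point. The pads swing forward as they close: fully open they stand 13 mm farther back than shut.
Start: joints at [-1.318, 0.053, 1.613, -0, 1.476, -0.119], TCP at [0.227, -0.582, 0.231] pointing down, gripper open.
Joint ranges: [-3.01, 3.01], [-1.01, 2.22], [0.06, 2.58], [-1.02, 4.17], [0.09, 2.62], [-3.14, 3.14]. Speed limits (rad/s): [2.57, 2.57, 3.14, 3.14, 3.14, 3.14].

INTERFACE

Orientations are given as a unit quaternion [w, x, y, z].
In Python, from plant import manip gives the robot as it stands. The module is installed in compiled form; this text tells all that it offers.
- The arm moves only by the shell command python3 -m jog 'ROWS' [OPENING]. ROWS is JSON, one flat list of numbers, 6 for each row, row after row: the shift along the tool's x, y, z in units of 0.1 m (1.0 is 0.1 m), then the turn, a rotation vector about the tool's x, y, z in units of 180 degrees (1.0 is 180 degrees). A call has 1 to 8 rows; each row is the pose to reach, as a shift and turn from the pose commanded when the call began, along the tool's axes at that moment, turning the shorter way round; what a row does not reach only later rows make up. A row lasts 1/8 s, in which the tool goes at most 62.5 mm and 10.7 degrees, less where a joint would pass 70% of its speed; a pose out of reach is approached as far as the arm can. A call with a number of a shift or a turn outside -1 to 1 is refused whole. A call with a gripper value outside its range is refused whole. OPENING is the finger opening in mm, from 0 to 85.4, set as the call begins (- or left out, the last holds). The fingers move at their own pace and stop on an object; the grip force is fixed at half the most. Time passes only in rows, so rows that repeat a pose let the fingers close. It gives the time, the measured TCP pose, the force, the opening and the grip force at its end, in the units of the state.
- manip.state(): the state, without advancing time (a new reading comes with each control period).
- manip.grab_frame(name): name is "side" or "top"; returns a dict with "img" (384x512x3 uint8, blue, green, red), "z_map" (384x512 float32, m along the optical axis (not along the pixel's ray), 0 where there is no reading), "fx", "fy", "cx", "cy" (pixels), "xyz" and "attitude" of the camera in the world. Camera axes: x right, y up, looking along -z (the intrinsics and any distortion apply to the point x, -y, -z); pixel columns grow to the right and rows downward; lengths in m; the calibration is good to about 2 mm. A picture is of the moment at which its call begins.
- manip.job_done(): hands the job in; it is judged then, once.
The state is a dict: "time": time; "joint_pos": joint angles; "joint_vel": joint speeds; "joint_efforts": joint torques, N m; "tool_pos": TCP position; "tool_rot": TCP orientation; "contact_force": force on the tool from outside, world axes, zero at the start; "ft_torque": the same for the moment, N m; "gripper_width": opening from 0.0 (shut) to 1.0 (fully open); "grasp_force": force on a finger pad.
Only numpy, scipy, OpenCV 4.12 (cv2) and the standard library are available. Lean on these libraries where they do the work, as an engineer would, in place of code of your own. Each camera call takes 0.05 s, during which the arm holds its last target. There are 200 camera calls.

## Working session

There is one attempt and no reset: what is moved stays moved. The work goes in short steps, Python scripts to look and compute and a shell command to move; the robot and the scene stay as the last step left them, time stands still between calls to the robot, and variables do not carry over. Pictures are saved under pics/ and viewed, at most 10 in all, crops included, and the job is handed in when it is done.

```bash
mkdir -p pics
cat > h.py <<'E'
import numpy as np, cv2
from scipy.spatial.transform import Rotation as R
from plant import manip
def rot(q): return R.from_quat([q[1],q[2],q[3],q[0]]).as_matrix()
def world(f):
    z=f["z_map"]; v,u=np.mgrid[:z.shape[0],:z.shape[1]]
    p=np.stack([(u-f["cx"])/f["fx"]*z,-(v-f["cy"])/f["fy"]*z,-z],-1)
    return p@rot(f["attitude"]).T+np.array(f["xyz"])
E
python3 - <<'E'
from h import *
for n in("top","side"):
    f=manip.grab_frame(n); np.save(f"/tmp/{n}.npy",f,allow_pickle=True)
    cv2.imwrite(f"pics/{n}0.png",f["img"]); print(n,f["xyz"],f["attitude"],f["fx"],f["cx"],f["cy"],[k for k in f])
print(manip.state())
E
```

```text
top [0.37208669 0.09262193 0.91895418] [ 0.71289419  0.05326313 -0.0687933  -0.69585372] 430.9259283211477 259.4918379332657 188.2390758213189 ['img', 'z_map', 'fx', 'fy', 'cx', 'cy', 'xyz', 'attitude']
side [ 0.89255989 -0.45333844  0.59368362] [0.86214346 0.41719123 0.12335762 0.25969794] 477.98832408862495 252.32899463424167 185.19253295724215 ['img', 'z_map', 'fx', 'fy', 'cx', 'cy', 'xyz', 'attitude']
{'time': 0.1, 'joint_pos': array([-1.31800758e+00,  5.33093500e-02,  1.61412679e+00,  2.90334220e-05,
        1.47599660e+00, -1.18971026e-01]), 'joint_vel': array([ 1.86822964e-03, -4.82145274e-04, -3.94687447e-04, -8.12836748e-06,
        6.46939934e-04, -2.25230861e-04]), 'joint_efforts': array([ 1.01987484e-03, -3.94905424e+01, -3.71362317e+01, -9.87721137e-05,
        3.90676447e-03, -2.05014459e-06]), 'tool_pos': array([ 0.22692133, -0.58176116,  0.23019234]), 'tool_rot': array([-9.18948724e-04,  9.82773859e-01,  1.84809892e-01, -4.70950640e-05]), 'contact_force': array([ 0.6588334 , -0.43071729, -0.10314328]), 'ft_torque': array([-0.00404219,  0.00265674, -0.00042826]), 'grasp_force': 0.0, 'gripper_width': 0.9998725325752358}
```

View pics/top0.png

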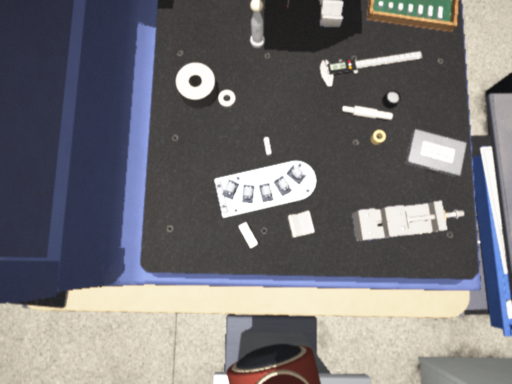

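View pics/side0.png

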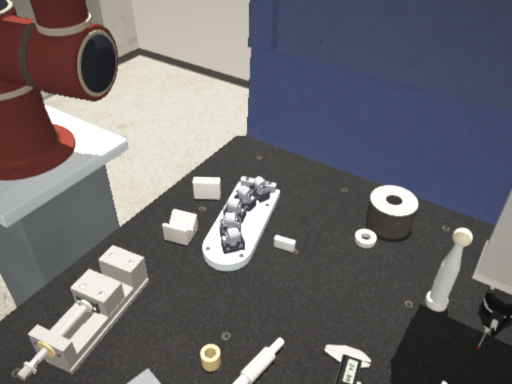

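Top view: fixture with rounded end at right (316,180), rollers about (297,174), (283,186), (266,191), (249,192), (231,188); V-block at (301,223), milled block (248,235), gauge block (267,145). The side view shows the same, with roller 1 nearest the camera at (233,236).

Run:
```python
from h import *
for n,(x0,x1,y0,y1) in {"top":(205,325,135,250),"side":(160,310,160,280)}.items():
    f=np.load(f"/tmp/{n}.npy",allow_pickle=True).item(); w=world(f)[y0:y1,x0:x1]
    print(n,"table z",np.median(w[...,2]),)
    m=((w[...,2]>0.048)&(w[...,2]<.07)).astype(np.uint8)
    k,l,s,c=cv2.connectedComponentsWithStats(m,connectivity=4)
    for i in range(1,k):
        p=w[l==i]
        if len(p)>5: print(len(p),c[i]+[x0,y0],p.mean(0).round(4),p.max(0).round(4),p.min(0).round(4))
    # plate mask
    m=(w[...,2]>0.010)&(w[...,2]<.0245); m=m.astype(np.uint8)
    k,l,s,c=cv2.connectedComponentsWithStats(m)
    i=1+np.argmax(s[1:,4]); p=w[l==i]; print("plate",len(p),np.median(p[:,2]),cv2.minAreaRect((p[:,:2]*1000).astype(np.float32)))
    cv2.imwrite(f"pics/{n}c.png",cv2.resize(f["img"][y0:y1,x0:x1],None,fx=5,fy=5,interpolation=cv2.INTER_CUBIC))
```

```text
top table z 0.001491008263470317
92 [296.79347826 172.15217391] [ 0.5587 -0.0006  0.055 ] [0.5707 0.0092 0.0614] [ 0.5475 -0.0119  0.0485]
92 [282.97826087 183.66304348] [0.5339 0.0275 0.0552] [0.5466 0.0375 0.0629] [0.5229 0.0167 0.048 ]
97 [229.75257732 187.56701031] [0.5229 0.1357 0.055 ] [0.5353 0.1475 0.0604] [0.5123 0.1252 0.048 ]
99 [266.09090909 190.63636364] [0.5186 0.0617 0.0549] [0.5313 0.0721 0.0628] [0.5064 0.0515 0.049 ]
99 [247.54545455 191.97979798] [0.5148 0.0993 0.055 ] [0.5282 0.1089 0.0622] [0.5028 0.0901 0.0483]
plate 2466 0.018368673386861434 ((533.359130859375, 59.06748962402344), (84.65180969238281, 211.2350616455078), 14.57992172241211)
side table z 0.00038359771222479244
98 [259.80612245 181.93877551] [0.5255 0.1318 0.0536] [0.5373 0.1462 0.0597] [0.5134 0.1222 0.048 ]
99 [244.6969697  190.98989899] [0.5174 0.0944 0.0538] [0.5285 0.1064 0.0587] [0.5026 0.0872 0.0482]
103 [234.32038835 202.80582524] [0.5207 0.0574 0.0539] [0.5321 0.0696 0.0596] [0.5063 0.0488 0.048 ]
118 [229.72881356 217.66949153] [0.5361 0.0221 0.0537] [0.5458 0.0346 0.0585] [0.5229 0.0125 0.0481]
126 [232.52380952 233.0952381 ] [ 0.5613 -0.0054  0.0536] [0.5708 0.0097 0.0587] [ 0.5483 -0.0144  0.0481]
plate 2164 0.017686317372129168 ((533.257080078125, 57.606353759765625), (84.07951354980469, 213.16217041015625), 14.386245727539062)
```

View pics/topc.png

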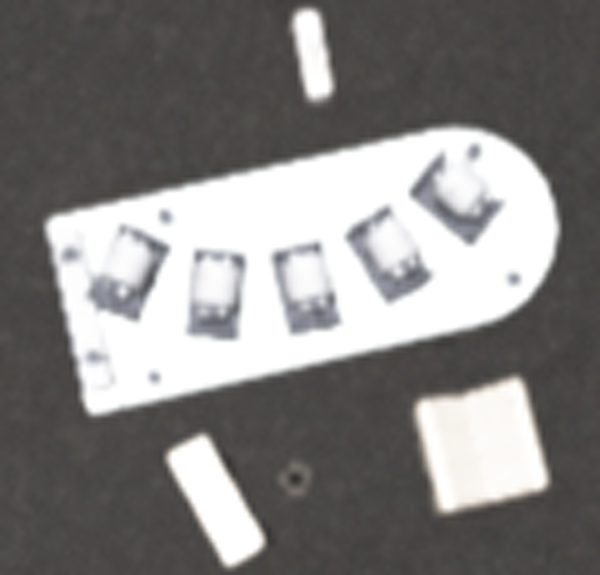

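View pics/sidec.png

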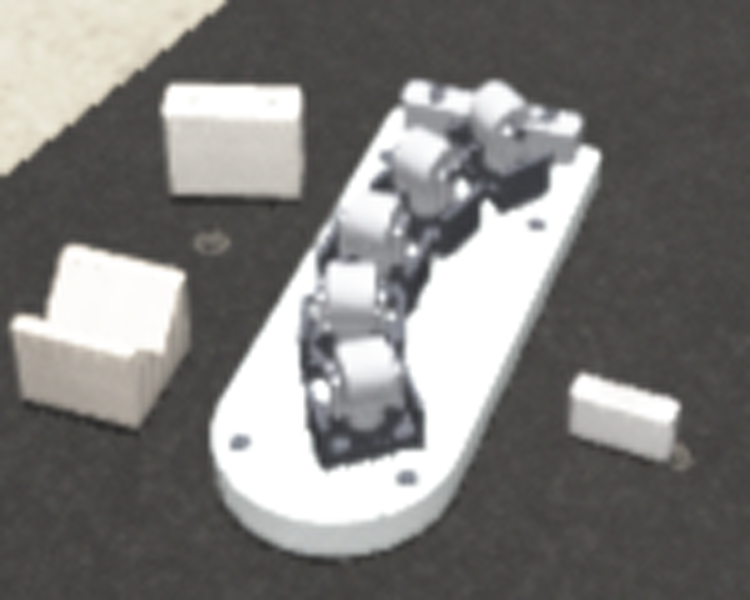

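The crops confirm the five rollers; both views' depth agree to a few mm. I'm now closing the gripper and moving over the start.

```bash
python3 -m jog '[0.45,-0.32,0,0,0,0, 0.9,-0.65,0,0,0,0, 0.9,-0.65,0,0,0,0]' 0 
python3 -m jog '[0.45,-0.32,0,0,0,0, 0.9,-0.65,0,0,0,0, 0.9,-0.65,0,0,0,0]' 
python3 -m jog '[0.45,-0.32,0,0,0,0, 0.9,-0.65,0,0,0,0, 0.9,-0.65,0,0,0,0]' 
python3 -m jog '[0.45,-0.32,0,0,0,0, 0.9,-0.65,0,0,0,0, 0.9,-0.65,0,0,0,0]' 
python3 -m jog '[0.45,-0.32,0,0,0,0, 0.9,-0.65,0,0,0,0, 0.9,-0.65,0,0,0,0]' 
python3 -m jog '[0.45,-0.32,0,0,0,0, 0.9,-0.65,0,0,0,0, 0.9,-0.65,0,0,0,0]'
```

```text
time: 0.48
tool_pos: [0.2888, -0.4863, 0.2306]
tool_rot: [-0.001, 0.982, 0.187, 0.0]
contact_force: [0.2, -0.6, -0.8]
gripper_width: 0.376
grasp_force: 0.0
time: 0.85
tool_pos: [0.3486, -0.3939, 0.231]
tool_rot: [-0.0, 0.982, 0.187, -0.0]
contact_force: [-0.5, -0.6, -0.7]
gripper_width: 0.002
grasp_force: 0.0
time: 1.23
tool_pos: [0.4086, -0.3015, 0.2312]
tool_rot: [0.0, 0.982, 0.187, -0.0]
contact_force: [-0.7, -0.1, 0.4]
gripper_width: 0.003
grasp_force: 0.0
time: 1.6
tool_pos: [0.4688, -0.2089, 0.2312]
tool_rot: [0.0, 0.982, 0.186, -0.0]
contact_force: [0.3, -0.7, -0.1]
gripper_width: -0.002
grasp_force: 0.0
time: 1.98
tool_pos: [0.5291, -0.1162, 0.231]
tool_rot: [0.0, 0.983, 0.186, -0.0]
contact_force: [-0.3, -1.0, 0.8]
gripper_width: 0.001
grasp_force: 0.0
time: 2.35
tool_pos: [0.5895, -0.0233, 0.2309]
tool_rot: [0.0, 0.983, 0.185, -0.0]
contact_force: [0.9, -0.5, 0.4]
gripper_width: -0.001
grasp_force: 0.0
```

```bash
python3 -m jog '[0,0,0.2,0,0,-0.059, 0,0,0.4,0,0,-0.118, 0,0,0.6,0,0,-0.177, 0,0,0.8,0,0,-0.236, 0,0,1,0,0,-0.295, 0,0,1,0,0,-0.354, 0,0,1,0,0,-0.413, 0,0,1,0,0,-0.47]'
python3 -m jog '[0,0,0.1,0,0,-0.059, 0,0,0.2,0,0,-0.118, 0,0,0.3,0,0,-0.177, 0,0,0.3,0,0,-0.19, 0,0,0.3,0,0,-0.19]'
python3 - <<'E'
from h import *
s=manip.state(); print(s["tool_pos"],s["joint_pos"],rot(s["tool_rot"]).round(3).tolist())
f=manip.grab_frame("side"); g=manip.grab_frame("top")
a=cv2.resize(f["img"][120:270,140:290],None,fx=4,fy=4,interpolation=cv2.INTER_CUBIC)
cv2.imwrite("pics/s1.png",a); np.save("/tmp/s1.npy",f,allow_pickle=True)
w=world(f); 
d=np.linalg.norm(w[...,:2]-s["tool_pos"][:2],axis=2)
for z0 in(.095,.1,.105,.11,.115):
    m=(d<.04)&(abs(w[...,2]-z0)<.003); p=(w[m]-s["tool_pos"])@rot(s["tool_rot"])
    print(z0,m.sum(),p.min(0).round(4) if m.any() else 0,p.max(0).round(4) if m.any() else 0)
E
```

```text
time: 3.35
tool_pos: [0.588, -0.0263, 0.1311]
tool_rot: [0.0, 0.601, 0.799, -0.001]
contact_force: [0.1, 0.2, 0.4]
gripper_width: 0.001
grasp_force: 0.0
time: 3.98
tool_pos: [0.5881, -0.0257, 0.1011]
tool_rot: [-0.0, 0.343, 0.939, -0.001]
contact_force: [-0.8, 0.4, 0.5]
gripper_width: -0.002
grasp_force: 0.0
[ 0.58806202 -0.02571756  0.10108615] [-1.69598854e-01  8.23591061e-02  1.80784101e+00 -1.09787193e-03
  1.25180677e+00 -1.04011856e+00] [[-0.765, 0.644, -0.001], [0.644, 0.765, -0.001], [-0.0, -0.001, -1.0]]
0.095 0 0 0
0.1 1 [-0.0029 -0.0079 -0.0007] [-0.0029 -0.0079 -0.0007]
0.105 25 [-0.0133 -0.0081 -0.0067] [-0.007   0.0081 -0.0021]
0.11 51 [-0.0133 -0.0136 -0.0119] [-0.0057  0.0112 -0.0061]
0.115 63 [-0.0131 -0.0152 -0.0169] [ 0.0052  0.0114 -0.0109]
```

View pics/s1.png

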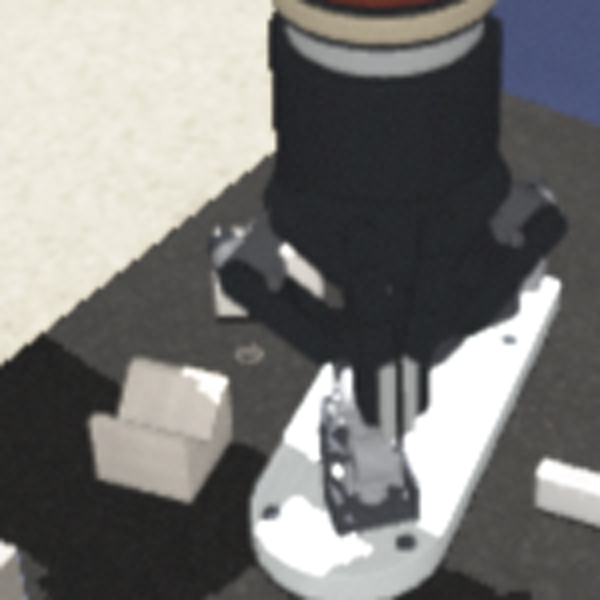

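The closed tips are about 16 mm thick along tool y and 22 mm wide along tool x. I'll travel along -y so that only one roller at a time is pressed, and use the rollers' arc to get constant rows.

```bash
cat > arc.py <<'E'
from h import *
from scipy.optimize import least_squares
P=np.array([[.5595,-.0015],[.5347,.0266],[.5192,.0607],[.5154,.0983],[.5235,.1347]])
r=least_squares(lambda q:np.hypot(*(P-q[:2]).T)-q[2],[.63,.09,.12]).x
C,Rr=r[:2],r[2]
ang=np.unwrap(np.arctan2(*(P-C).T[::-1]))   # decreases (clockwise) along stroke
S=(ang[0]-ang)*Rr
def pose(s): # point and heading on arc
    a=ang[0]-s/Rr; return C+Rr*np.array([np.cos(a),np.sin(a)]), a-np.pi/2
def local():
    st=manip.state(); T=rot(st["tool_rot"]); p=st["tool_pos"]
    a=np.unwrap([ang[2],np.arctan2(*(p[:2]-C)[::-1])])[1]; s=(ang[0]-a)*Rr
    return st,T,p,s,np.hypot(*(p[:2]-C))-Rr
def rows(ss,z=.053):
    st,T,p,s,e=local(); print("s",s.round(4),"lateral",e.round(4),"z",p[2].round(4),"F",st["contact_force"].round(2))
    for q in ss:
        xy,h=pose(q); d=T.T@(np.r_[xy,z]-p)/.1
        # target: tool -y along heading h, z down
        y=-np.array([np.cos(h),np.sin(h),0]); zz=np.array([0,0,-1.]); W=np.c_[np.cross(y,zz),y,zz]
        print(round(q,3),d.round(3),(R.from_matrix(T.T@W).as_rotvec()/np.pi).round(3))
E
python3 - <<'E'
from arc import *
print(C,Rr,S.round(4),np.degrees(ang).round(1))
rows([-.03])
E
```

```text
[0.63474015 0.09140378] 0.11944075069243151 [0.     0.0377 0.0753 0.1132 0.1506] [-129.  -147.1 -165.1 -183.3 -201.3]
s -0.036 lateral 0.0056 z 0.1014 F [ 0.5  -0.07  0.15]
-0.03 [0.075 0.036 0.484] [-0.     0.     0.414]
```

```bash
python3 -m jog '[0.075,0.036,0,0,0,0.058, 0.075,0.036,0,0,0,0.116, 0.075,0.036,0,0,0,0.174, 0.075,0.036,0.1,0,0,0.232, 0.075,0.036,0.2,0,0,0.29, 0.075,0.036,0.2,0,0,0.348, 0.075,0.036,0.2,0,0,0.405, 0.075,0.036,0.2,0,0,0.414]' | head -3
python3 - <<'E'
from arc import *
rows([-.03])
f=manip.grab_frame("side"); g=manip.grab_frame("top")
a=cv2.resize(f["img"][150:270,180:300],None,fx=4,fy=4,interpolation=cv2.INTER_CUBIC)
b=cv2.resize(g["img"][130:250,220:340],None,fx=4,fy=4,interpolation=cv2.INTER_CUBIC)
cv2.imwrite("pics/s2.png",cv2.resize(np.hstack([a,b]),(800,400)))
E
```

```text
time: 5.08
tool_pos: [0.5851, -0.0159, 0.0815]
tool_rot: [0.0, 0.841, 0.541, 0.0]
s -0.0296 lateral -0.0012 z 0.0815 F [ 0.36 -0.75 -0.76]
-0.03 [-0.012  0.004  0.285] [0.    0.    0.001]
```

View pics/s2.png

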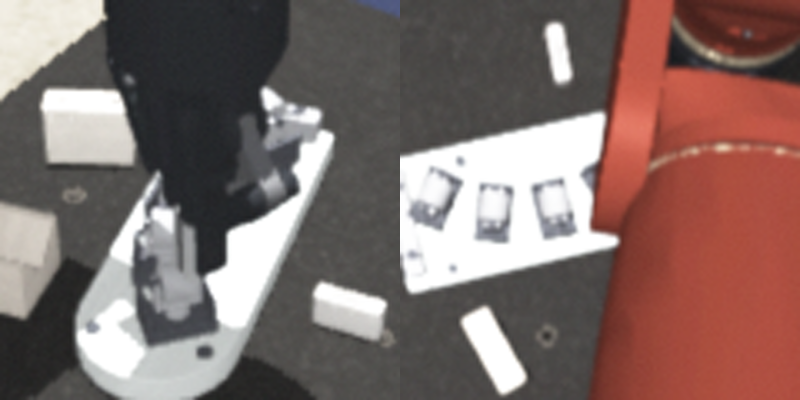

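Left half: the black tips end near montage (212,270), just right of roller 1 at (175,270). I'll check this against the projected TCP.

Run:
```python
from arc import *
s=manip.state()
f=manip.grab_frame("side")
Rc=rot(f["attitude"])
def pr(p):
    c=Rc.T@(np.array(p)-f["xyz"]); return f["cx"]+f["fx"]*c[0]/-c[2], f["cy"]-f["fy"]*c[1]/-c[2]
print("tcp",pr(s["tool_pos"]),"R1",pr([.5595,-.0015,.058]),"R5",pr([.5235,.1347,.058]))
w=world(f); d=np.linalg.norm(w[...,:2]-s["tool_pos"][:2],axis=2)
m=(d<.04)&(w[...,2]>.0785)&(w[...,2]<.11); p=(w[m]-s["tool_pos"])@rot(s["tool_rot"])
for a,b in((-.03,-.02),(-.02,-.01),(-.01,.005)):
    q=p[(p[:,2]>=a)&(p[:,2]<b)]; print(a,len(q),np.percentile(q,[3,50,97],axis=0).round(4).tolist() if len(q) else 0)
```

```text
tcp (np.float64(240.89598197875887), np.float64(229.90227416036169)) R1 (np.float64(232.95254873368143), np.float64(229.27648466619405)) R5 (np.float64(259.7789473818349), np.float64(178.85063961024065))
-0.03 65 [[-0.0127, -0.0055, -0.0281], [-0.0084, 0.0103, -0.024], [0.0045, 0.0146, -0.0203]]
-0.02 81 [[-0.0128, -0.0054, -0.0196], [-0.0081, 0.011, -0.0151], [0.0042, 0.0144, -0.0104]]
-0.01 41 [[-0.0127, -0.0049, -0.0098], [-0.0095, 0.0061, -0.0067], [0.0044, 0.013, 0.0007]]
```

```bash
python3 -m jog '[-0.01,0,0.15,0,0,0, -0.01,0,0.285,0,0,0, -0.01,0,0.285,0,0,0, -0.01,0,0.285,0,0,0]'
python3 - <<'E'
from arc import *
rows(np.arange(-.025,.011,.005))
E
```

```text
time: 5.72
tool_pos: [0.5845, -0.016, 0.0525]
tool_rot: [-0.0, 0.841, 0.542, -0.0]
contact_force: [0.3, 0.1, 0.1]
gripper_width: 0.001
grasp_force: 0.0
s -0.0291 lateral -0.0008 z 0.0525 F [0.29 0.1  0.14]
-0.025 [-0.007 -0.041 -0.005] [-0.     0.     0.014]
-0.02 [-0.004 -0.091 -0.005] [-0.     0.     0.028]
-0.015 [ 0.001 -0.14  -0.005] [-0.     0.     0.041]
-0.01 [ 0.009 -0.19  -0.005] [-0.     0.     0.054]
-0.005 [ 0.018 -0.239 -0.005] [-0.     0.     0.068]
0.0 [ 0.03  -0.288 -0.005] [-0.     0.     0.081]
0.005 [ 0.044 -0.336 -0.005] [-0.     0.     0.094]
0.01 [ 0.059 -0.383 -0.005] [-0.     0.     0.108]
```

```bash
python3 -m jog '[-0.005,-0.04,-0.004,0,0,0.014, -0.004,-0.09,-0.004,0,0,0.028, 0.001,-0.14,-0.004,0,0,0.041, 0.009,-0.19,-0.004,0,0,0.054, 0.018,-0.24,-0.004,0,0,0.068, 0.03,-0.288,-0.004,0,0,0.081]'
python3 - <<'E'
from arc import *
rows(np.arange(.005,.041,.005))
E
```

```text
time: 6.48
tool_pos: [0.5609, -0.0014, 0.0548]
tool_rot: [0.001, 0.903, 0.43, 0.001]
contact_force: [-0.0, 0.1, 1.2]
gripper_width: -0.002
grasp_force: 1.0
s -0.001 lateral -0.0009 z 0.0548 F [-0.01  0.09  1.22]
0.005 [-0.008 -0.06   0.018] [ 0.001 -0.001  0.013]
0.01 [-0.005 -0.11   0.018] [ 0.001 -0.001  0.026]
0.015 [ 0.    -0.16   0.018] [ 0.001 -0.001  0.04 ]
0.02 [ 0.008 -0.209  0.017] [ 0.001 -0.001  0.053]
0.025 [ 0.017 -0.259  0.017] [ 0.001 -0.001  0.066]
0.03 [ 0.028 -0.307  0.017] [ 0.001 -0.001  0.08 ]
0.035 [ 0.042 -0.355  0.017] [ 0.001 -0.001  0.093]
0.04 [ 0.057 -0.403  0.017] [ 0.001 -0.001  0.106]
```

The arm gives about 2 mm under the roller load (dip is about 3 mm), so I'll press slightly deeper at roller 1 without leaving it.

```bash
python3 -m jog '[0,0,0.01,0,0,0, 0,-0.01,0.015,0,0,0]'
python3 - <<'E'
from arc import *
rows(np.arange(.005,.041,.005))
E
```

```text
time: 6.72
tool_pos: [0.56, -0.0008, 0.0527]
tool_rot: [0.0, 0.902, 0.431, 0.001]
contact_force: [1.5, 1.4, 3.3]
gripper_width: 0.002
grasp_force: 1.4
s 0.0001 lateral -0.0008 z 0.0527 F [1.53 1.42 3.3 ]
0.005 [-0.007 -0.049 -0.003] [ 0.001 -0.001  0.014]
0.01 [-0.004 -0.099 -0.003] [ 0.001 -0.001  0.027]
0.015 [ 0.002 -0.149 -0.003] [ 0.001 -0.001  0.04 ]
0.02 [ 0.009 -0.198 -0.003] [ 0.001 -0.001  0.053]
0.025 [ 0.018 -0.247 -0.003] [ 0.001 -0.001  0.067]
0.03 [ 0.03  -0.296 -0.003] [ 0.001 -0.001  0.08 ]
0.035 [ 0.043 -0.344 -0.003] [ 0.001 -0.001  0.093]
0.04 [ 0.059 -0.392 -0.003] [ 0.001 -0.001  0.107]
```

```bash
python3 -m jog '[-0.006,-0.05,0,0,0,0.014, -0.004,-0.1,-0.01,0,0,0.027, 0.002,-0.15,-0.015,0,0,0.04, 0.009,-0.2,-0.015,0,0,0.053, 0.018,-0.247,-0.013,0,0,0.067, 0.03,-0.296,-0.007,0,0,0.08, 0.043,-0.344,0,0,0,0.093, 0.055,-0.38,0,0,0,0.103]'
python3 - <<'E'
from arc import *
rows(np.arange(.04,.080,.005))
E
```

```text
time: 7.72
tool_pos: [0.5329, 0.0273, 0.052]
tool_rot: [0.0, 0.96, 0.279, 0.0]
contact_force: [-0.4, -0.3, 2.6]
gripper_width: -0.002
grasp_force: 1.5
s 0.0392 lateral 0.0009 z 0.052 F [-0.38 -0.3   2.62]
0.04 [ 0.009 -0.008 -0.01 ] [0.    0.    0.003]
0.045 [ 0.011 -0.058 -0.01 ] [ 0.    -0.     0.017]
0.05 [ 0.014 -0.108 -0.011] [ 0.   -0.    0.03]
0.055 [ 0.02  -0.158 -0.011] [ 0.    -0.     0.043]
0.06 [ 0.028 -0.207 -0.011] [ 0.    -0.     0.057]
0.065 [ 0.038 -0.256 -0.011] [ 0.   -0.    0.07]
0.07 [ 0.05  -0.305 -0.011] [ 0.    -0.     0.083]
0.075 [ 0.063 -0.353 -0.011] [ 0.    -0.     0.097]
```

```bash
python3 -m jog '[0.008,-0.058,-0.007,0,0,0.017, 0.012,-0.108,-0.017,0,0,0.03, 0.019,-0.158,-0.02,0,0,0.043, 0.028,-0.207,-0.02,0,0,0.057, 0.038,-0.256,-0.018,0,0,0.07, 0.05,-0.305,-0.012,0,0,0.083, 0.063,-0.353,-0.007,0,0,0.097, 0.066,-0.362,-0.007,0,0,0.099]'
python3 - <<'E'
from arc import *
rows(np.arange(.08,.116,.005))
E
```

```text
time: 8.72
tool_pos: [0.519, 0.0615, 0.0525]
tool_rot: [0.0, 0.992, 0.128, 0.0]
contact_force: [-0.3, 0.2, 2.3]
gripper_width: 0.002
grasp_force: 1.4
s 0.0762 lateral 0.0001 z 0.0525 F [-0.32  0.17  2.27]
0.08 [ 0.002 -0.038 -0.005] [ 0.    -0.     0.011]
0.085 [ 0.005 -0.088 -0.005] [ 0.    -0.     0.025]
0.09 [ 0.01  -0.138 -0.005] [ 0.    -0.     0.038]
0.095 [ 0.017 -0.188 -0.005] [ 0.    -0.     0.051]
0.1 [ 0.026 -0.237 -0.005] [ 0.    -0.     0.065]
0.105 [ 0.037 -0.286 -0.005] [ 0.    -0.     0.078]
0.11 [ 0.05  -0.334 -0.005] [ 0.    -0.     0.091]
0.115 [ 0.065 -0.381 -0.005] [ 0.    -0.     0.105]
```

```bash
python3 -m jog '[0.002,-0.038,0,0,0,0.011, 0.005,-0.088,-0.01,0,0,0.025, 0.01,-0.138,-0.015,0,0,0.038, 0.017,-0.188,-0.015,0,0,0.051, 0.026,-0.237,-0.013,0,0,0.065, 0.037,-0.286,-0.007,0,0,0.078, 0.05,-0.334,-0.002,0,0,0.091, 0.062,-0.37,-0.002,0,0,0.101]'
python3 - <<'E'
from arc import *
rows(np.arange(.12,.156,.005))
E
```

```text
time: 9.72
tool_pos: [0.5155, 0.0988, 0.0526]
tool_rot: [0.0, 1.0, -0.031, -0.0]
contact_force: [-1.1, 0.2, 2.6]
gripper_width: -0.003
grasp_force: 1.4
s 0.1137 lateral -0.0 z 0.0526 F [-1.09  0.23  2.58]
0.12 [ 0.001 -0.063 -0.004] [0.    0.    0.017]
0.125 [ 0.005 -0.113 -0.004] [0.   0.   0.03]
0.13 [ 0.011 -0.162 -0.004] [0.    0.    0.043]
0.135 [ 0.019 -0.212 -0.004] [0.    0.    0.057]
0.14 [ 0.029 -0.261 -0.004] [0.   0.   0.07]
0.145 [ 0.04  -0.309 -0.004] [0.    0.    0.083]
0.15 [ 0.054 -0.357 -0.004] [0.    0.    0.097]
0.155 [ 0.07  -0.405 -0.004] [0.   0.   0.11]
```

```bash
python3 -m jog '[0,-0.05,0,0,0,0.014, 0.004,-0.1,-0.01,0,0,0.027, 0.009,-0.15,-0.015,0,0,0.04, 0.017,-0.2,-0.015,0,0,0.053, 0.026,-0.247,-0.013,0,0,0.066, 0.037,-0.296,-0.007,0,0,0.079, 0.05,-0.344,-0.002,0,0,0.092, 0.06,-0.375,-0.002,0,0,0.101]'
python3 - <<'E'
from arc import *
rows(np.arange(.155,.186,.005))
E
```

```text
time: 10.72
tool_pos: [0.5239, 0.1359, 0.0528]
tool_rot: [0.0, 0.982, -0.189, -0.0]
contact_force: [0.2, -0.3, 2.2]
gripper_width: -0.003
grasp_force: 1.4
s 0.1519 lateral -0.0 z 0.0528 F [ 0.22 -0.28  2.22]
0.155 [ 0.    -0.031 -0.002] [0.    0.    0.009]
0.16 [ 0.003 -0.081 -0.002] [0.    0.    0.022]
0.165 [ 0.007 -0.131 -0.002] [0.    0.    0.036]
0.17 [ 0.014 -0.18  -0.002] [0.    0.    0.049]
0.175 [ 0.022 -0.23  -0.002] [0.    0.    0.062]
0.18 [ 0.033 -0.279 -0.002] [0.    0.    0.076]
0.185 [ 0.046 -0.327 -0.002] [0.    0.    0.089]
```

Roll off roller 5, then rise well clear.

```bash
python3 -m jog '[0,-0.03,0,0,0,0.009, 0.003,-0.08,-0.01,0,0,0.022, 0.007,-0.13,-0.015,0,0,0.036, 0.014,-0.18,-0.015,0,0,0.049, 0.022,-0.23,-0.015,0,0,0.062, 0.033,-0.28,-0.015,0,0,0.062, 0.033,-0.28,-0.2,0,0,0.062, 0.033,-0.28,-0.5,0,0,0.062]' 
python3 -m jog '[0,-0.3,-0.4,0,0,0, 0,-0.6,-0.8,0,0,0, 0,-0.8,-1,0,0,0, 0,-1,-1,0,0,0, 0,-1,-1,0,0,0, 0,-1,-1,0,0,0]'
python3 - <<'E'
from h import *
for n,(x0,x1,y0,y1) in {"top":(205,325,135,250),"side":(160,310,160,280)}.items():
    f=manip.grab_frame(n)
    for F in (np.load(f"/tmp/{n}.npy",allow_pickle=True).item(),f):
        w=world(F)[y0:y1,x0:x1]
        for lo,hi,nm in((.048,.07,"rollers"),(.01,.0245,"plate")):
            m=((w[...,2]>lo)&(w[...,2]<hi)).astype(np.uint8)
            k,l,s,c=cv2.connectedComponentsWithStats(m,connectivity=4)
            for i in range(1,k):
                if s[i,4]>20: print(n,nm,s[i,4],w[l==i].mean(0).round(4),w[l==i][:,2].max().round(4))
    cv2.imwrite(f"pics/{n}9.png",f["img"])
E
```

```text
time: 11.72
tool_pos: [0.5364, 0.1605, 0.103]
tool_rot: [0.001, 0.959, -0.283, -0.001]
contact_force: [-0.4, -0.6, 0.5]
gripper_width: -0.0
grasp_force: 0.0
time: 12.48
tool_pos: [0.5911, 0.2441, 0.2029]
tool_rot: [0.0, 0.959, -0.283, -0.0]
contact_force: [0.2, 0.6, 0.5]
gripper_width: 0.0
grasp_force: 0.0
top rollers 92 [ 0.5587 -0.0006  0.055 ] 0.0614
top rollers 92 [0.5339 0.0275 0.0552] 0.0629
top rollers 97 [0.5229 0.1357 0.055 ] 0.0604
top rollers 99 [0.5186 0.0617 0.0549] 0.0628
top rollers 99 [0.5148 0.0993 0.055 ] 0.0622
top plate 77 [0.6222 0.0604 0.0199] 0.0241
top plate 2465 [0.5321 0.0564 0.0184] 0.0244
top plate 141 [ 0.4548 -0.0129  0.0208] 0.0245
top rollers 93 [ 0.5588 -0.0009  0.0549] 0.0604
top rollers 93 [0.5336 0.0274 0.0549] 0.0619
top rollers 97 [0.5229 0.136  0.0549] 0.0604
top rollers 98 [0.5187 0.062  0.0548] 0.0611
top rollers 98 [0.515  0.0991 0.0551] 0.0618
top plate 77 [0.6222 0.0605 0.0195] 0.0239
top plate 2462 [0.532  0.0565 0.0184] 0.0245
top plate 144 [ 0.4549 -0.0128  0.0209] 0.0245
side rollers 98 [0.5255 0.1318 0.0536] 0.0597
side rollers 99 [0.5
[... 162 characters left out ...]
 0.0587
side plate 81 [0.4784 0.1274 0.0185] 0.0237
side plate 152 [0.4335 0.0895 0.017 ] 0.0244
side plate 2164 [0.5512 0.0308 0.0176] 0.0245
side plate 355 [ 0.4607 -0.0192  0.0184] 0.0245
side plate 166 [0.624  0.0568 0.017 ] 0.0226
side rollers 94 [0.5251 0.1315 0.0539] 0.0585
side rollers 102 [0.5175 0.0946 0.0537] 0.0589
side rollers 110 [0.5212 0.0571 0.0538] 0.0585
side rollers 112 [0.5363 0.022  0.054 ] 0.0591
side rollers 131 [ 0.5615 -0.0056  0.0537] 0.0596
side plate 83 [0.4785 0.1258 0.0186] 0.0242
side plate 167 [0.4336 0.0898 0.0172] 0.0245
side plate 2163 [0.5511 0.0312 0.0176] 0.0244
side plate 348 [ 0.4604 -0.0189  0.0184] 0.0244
side plate 164 [0.624  0.0568 0.0172] 0.0225
```

View pics/side9.png

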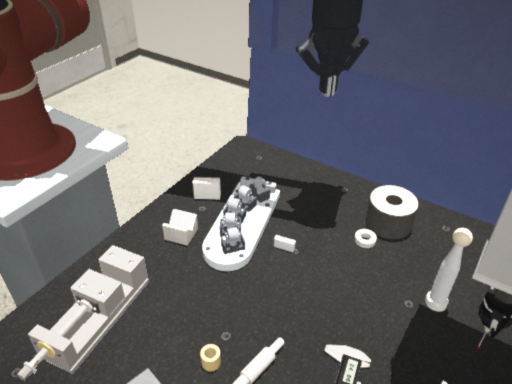

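The gripper is clear at (330,80). The fixture at (243,222) and its neighbours haven't moved, and all the rollers are back up.

```bash
python3 -c "
from plant import manip
print(manip.job_done())"
```

```text
the job is handed in; nothing more can be done
None
```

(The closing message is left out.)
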